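# Find the loose jig bolt with a drift pin and hold its cover open

### The arm

A 6-joint arm with a two-finger parallel gripper is mounted at the origin on the work surface. World frame = base frame: x ahead of the robot, y to its left, z up, the work surface at z = 0. Lengths are in m, angles in rad, forces in N, time in s.
With the tool pointing down it reaches from about 0.425 to 0.95 m from the base axis. Payload 14.7 kg.
Tool frame: the origin (TCP) lies between the finger pads; the fingertips stand ahead of it and the grasp point (between the pads) lies 2 mm behind it (env.tip_extent is the y of the fingertips in the tool frame, in m); y points along the fingers, x is the direction in which the jaws open and shut, and the axes are right-handed (so a half turn about y gives the same grasp; the last joint's range is limited). The gripper opens to 85 mm and grips with 20 to 120 N. Pads are 22 mm wide; open, the fingers measure 114 mm over their backs; the gripper's body (76 mm by 85 mm) begins 54 mm behind the grasp point. The pads swing forward as they close: fully open they stand 13 mm farther back than shut.
Start: joints at [1.141, 0.48, 1.596, -0, 1.065, -0.047], TCP at [0.243, 0.603, 0.248] pointing down, gripper open.
Joint ranges: [-2.75, 2.75], [-0.82, 2.05], [0.23, 2.67], [-1.56, 4.7], [0.09, 2.69], [-2.92, 2.92]. Speed limits (rad/s): [1.89, 1.89, 2.39, 3.01, 3.01, 3.01].

### API

Orientations are given as [roll, pitch, yaw] about the fixed x, y, z axes, in that order (R = Rz(yaw) Ry(pitch) Rx(roll)).
In Python, from plant import env, eyes, spot_in gives the robot as it stands. The module is installed in compiled form; this text tells all that it offers.
- The arm moves only by the shell command python3 -m handwheel 'ROWS' [FORCE]. ROWS is JSON, a list of rows, each an object with "gripper": the closure, from 0 (fully open) to 1 (shut); "slide": the shift along the tool's x, y, z in units of 25 mm (1.0 is 25 mm), a list of three; "rot": the turn, a rotation vector about the tool's x, y, z in units of 8 degrees (1.0 is 8 degrees), a list of three. A call has 1 to 8 rows; each row is the pose to reach, as a shift and turn from the pose commanded when the call began, along the tool's axes at that moment; what a row does not reach only later rows make up. A row lasts 1/10 s, in which the tool goes at most 50 mm and 8.59 degrees, less where a joint would pass 70% of its speed; a pose out of reach is approached as far as the arm can. A call with a gripper value outside its range is refused whole. The fingers move at their own pace and stop on an object; FORCE is the grip in N (left out, the last holds). Time passes only in rows, so rows that repeat a pose let the fingers close. It gives the time, the measured TCP pose, the force and the opening at its end, in the units of the state.
- env.observe(): the state, without advancing time (a new reading comes with each control period).
- eyes.camera(name): name is "scene" or "top"; returns a dict with "image" (480x640x3 uint8, red, green, blue), "fx", "fy", "cx", "cy" (pixels), "k1" (the pictures are not rectified: a ray, as slopes to the right and down, at radius r is drawn at 1 + k1 r^2 times it, then the intrinsics apply), "pose" (4x4, takes a point from camera to world coordinates). Camera axes: x right, y up, looking along -z (the intrinsics and any distortion apply to the point x, -y, -z); pixel columns grow to the right and rows downward; lengths in m; the calibration is good to about 2 mm. A picture is of the moment at which its call begins. There is no depth.
- env.close_job(): hands the job in, once; it reports no verdict.
Trained networks look in a picture, given as the dict that the camera call returned (one of the last four; its "shot" number tells which), for a name from the list of things; names that differ only in an ending like _2 or _b are one class to them, and where a whole thing is asked for, a point or a joint stands for the part that bears it (a point fixed in the world has none). Each returns a list of dicts, best first, with "confidence" (0 to 1); they miss things now and then, are a little off and sometimes report something else, mostly with a low value. They report only what shows in the picture. A call takes as long as a camera call. They do not tell look-alikes from the thing itself.
- spot_in(picture, label): "extent" ([left, top, right, bottom] in pixels, round what is visible of it).
The state is a dict: "time": time; "joints": joint angles; "joint_velocities": joint speeds; "effort": joint torques, N m; "tool_pos": TCP position; "eef_rot": TCP orientation; "wrist_force": force on the tool from outside, world axes, zero at the start; "ft_torque": the same for the moment, N m; "grip_width": opening from 0.0 (shut) to 1.0 (fully open).
Only numpy, scipy, OpenCV 4.12 (cv2) and the standard library are available. Lean on these libraries where they do the work, as an engineer would, in place of code of your own. Each camera call takes 0.05 s, during which the arm holds its last target.

### The job

One of the three hold-down bolts in the welding jig has come loose: take the drift pin from its stand and press its tip through the holes in the covers onto the bolts, one after another, until you find the one that sinks, and push that bolt right down. Put the pin back upright and fully home in its stand, then grip the handle of that bolt's cover, lift it about half-way to upright (45 degrees) and finish while still holding it open, with the other covers left shut and the other things on the table undisturbed.

Things in the scene. Friction and masses are not known exactly. Their poses are not given: they have to be found in the camera images.
- jig: Grey steel welding jig block fixed to the table, 140 (its x) x 300 (its y) x 60 mm high; origin at the centre of its underside, z up. Its x axis points from the lifting handles to the hinges (roughly away from the robot; it is turned up to 20 degrees either way). Three hold-down bolts sit in it, in a row along its y at -90, 0 and +90 mm (bolt0, bolt1, bolt2), each under its own hinged cover. Exactly one bolt, any of the three, is loose; all look alike.
- stand: Dark steel pin stand fixed to the table, a block 60 x 60 x 68 mm high with an upright through-hole 19 mm across in its middle; origin at the centre of its underside (on the hole's axis), z up. Stands to the left or the right of the jig.
- pin_grip (a point): Middle of the round handle (18 mm across, 60 mm long) of the steel drift pin, which starts upright in the stand, resting on its collar. The pin's z axis runs along it, tip to handle. Measured from this point along the pin: handle top 30 mm above; collar (30 mm across, 6 mm thick) from 30 to 36 mm below; shank 10 mm across below that, tapering over its last 12 mm to a 6 mm flat tip, 101 mm below. 120 g. In the stand this point is 104 mm above the table.
- oil: Loose yellow plastic oil bottle, 56 mm across, 140 mm tall, standing to the side of the jig opposite the stand; origin at the centre of its underside. A bystander: leave alone.
- tube: Loose offcut of square steel tube, 40 x 40 mm and 120 mm long, lying beyond the jig; its z axis runs along it, origin at the middle of one end. A bystander: leave alone.
- disc: Loose grey grinding disc 116 mm across, 6 mm thick, lying flat beyond the jig; origin at the centre of its underside. A bystander: leave alone.
- bolt0_top (a point): Centre of the top of the steel hex head of bolt 0 (17 mm across flats), at the start 58 mm above the table, 8.5 mm below the top face of its cover, reached straight down through the 24 mm round hole in the cover.
- bolt0 (a joint): How far bolt 0 has sunk, m: 0 at the start. A tight bolt is solid (gives under 1 mm); the loose one slides down under a push of about 3 N, by 8 mm to a stop, and stays down.
- cover0 (a joint): Opening angle of cover 0, rad: 0 flat shut, 0.79 is 45 degrees, stop at 1.1. It swings up about the hinge at its far (jig +x) end and falls shut by its own weight (250 g) when let go.
- cover0_handle (a point): Middle of the lifting handle of cover 0: a round steel bar 10 mm thick running parallel to the hinge, 44 mm clear between its two posts, its centre 35 mm above the cover's top face (101.5 mm above the table when shut), 10 mm in from the cover's near edge. The cover is an aluminium plate 100 x 64 x 6 mm, its underside 60.5 mm above the table. The handle is 45 mm from the bolt's axis towards the robot, and 95 mm from the hinge along the plate.
- cover0_hinge (a point): Point on the hinge axis of cover 0, 60.5 mm above the table, midway along the cover's width; the axis runs along the jig's y. It is 50 mm beyond the bolt's axis. With the cover shut, the handle's bar is 95 mm nearer the robot and 41 mm higher.
- bolt1_top (a point): Centre of the top of the steel hex head of bolt 1 (17 mm across flats), at the start 58 mm above the table, 8.5 mm below the top face of its cover, reached straight down through the 24 mm round hole in the cover.
- bolt1 (a joint): How far bolt 1 has sunk, m: 0 at the start. A tight bolt is solid (gives under 1 mm); the loose one slides down under a push of about 3 N, by 8 mm to a stop, and stays down.
- cover1 (a joint): Opening angle of cover 1, rad: 0 flat shut, 0.79 is 45 degrees, stop at 1.1. It swings up about the hinge at its far (jig +x) end and falls shut by its own weight (250 g) when let go.
- cover1_handle (a point): Middle of the lifting handle of cover 1: a round steel bar 10 mm thick running parallel to the hinge, 44 mm clear between its two posts, its centre 35 mm above the cover's top face (101.5 mm above the table when shut), 10 mm in from the cover's near edge. The cover is an aluminium plate 100 x 64 x 6 mm, its underside 60.5 mm above the table. The handle is 45 mm from the bolt's axis towards the robot, and 95 mm from the hinge along the plate.
- cover1_hinge (a point): Point on the hinge axis of cover 1, 60.5 mm above the table, midway along the cover's width; the axis runs along the jig's y. It is 50 mm beyond the bolt's axis. With the cover shut, the handle's bar is 95 mm nearer the robot and 41 mm higher.
- bolt2_top (a point): Centre of the top of the steel hex head of bolt 2 (17 mm across flats), at the start 58 mm above the table, 8.5 mm below the top face of its cover, reached straight down through the 24 mm round hole in the cover.
- bolt2 (a joint): How far bolt 2 has sunk, m: 0 at the start. A tight bolt is solid (gives under 1 mm); the loose one slides down under a push of about 3 N, by 8 mm to a stop, and stays down.
- cover2 (a joint): Opening angle of cover 2, rad: 0 flat shut, 0.79 is 45 degrees, stop at 1.1. It swings up about the hinge at its far (jig +x) end and falls shut by its own weight (250 g) when let go.
- cover2_handle (a point): Middle of the lifting handle of cover 2: a round steel bar 10 mm thick running parallel to the hinge, 44 mm clear between its two posts, its centre 35 mm above the cover's top face (101.5 mm above the table when shut), 10 mm in from the cover's near edge. The cover is an aluminium plate 100 x 64 x 6 mm, its underside 60.5 mm above the table. The handle is 45 mm from the bolt's axis towards the robot, and 95 mm from the hinge along the plate.
- cover2_hinge (a point): Point on the hinge axis of cover 2, 60.5 mm above the table, midway along the cover's width; the axis runs along the jig's y. It is 50 mm beyond the bolt's axis. With the cover shut, the handle's bar is 95 mm nearer the robot and 41 mm higher.
Mind the look-alikes: they are no part of the job. What is shaped like the part that bears pin_grip but orange is not meant.

How it is judged:
By the outcome, as a careful person would: the job done as asked, in the order asked, and still so for the second after the job is handed in, while the arm keeps its last pose, push and grip.
It also fails if it takes over 61 s, if anything falls off the work surface, if the arm or the gripper's body presses on something with over 40 N, if the wrist force passes 120 N, or if a joint passes its speed limit or range.

## Working session

There is one attempt and no reset: what is moved stays moved. The work goes in short steps, Python scripts to look and compute and a shell command to move; the robot and the scene stay as the last step left them, time stands still between calls to the robot, and variables do not carry over. Pictures are saved under pics/ and viewed, and the job is handed in when it is done.

```bash
mkdir -p pics; ls
cat > h.py <<'E'
import numpy as np, cv2
from plant import env, eyes, spot_in
def save(cam,fn):
    p=eyes.camera(cam); cv2.imwrite(fn,p["image"][:,:,::-1]); return p
def ray(p,u,v):
    x=(u-p["cx"])/p["fx"]; y=(v-p["cy"])/p["fy"]
    rd=np.hypot(x,y); r=rd
    for _ in range(30): r=rd/(1+p["k1"]*r*r)
    s=r/rd if rd>0 else 1
    d=np.array([x*s,-y*s,-1.0]); T=np.array(p["pose"])
    return T[:3,3],T[:3,:3]@d
def at_z(p,u,v,z):
    o,d=ray(p,u,v); return o+d*(z-o[2])/d[2]
def proj(p,X):
    T=np.array(p["pose"]); c=T[:3,:3].T@(np.array(X,float)-T[:3,3])
    x=c[0]/-c[2]; y=-c[1]/-c[2]; k=1+p["k1"]*(x*x+y*y)
    return np.array([p["fx"]*x*k+p["cx"],p["fy"]*y*k+p["cy"]])
def tri(a,b):
    (o1,d1),(o2,d2)=a,b
    d1=d1/np.linalg.norm(d1);d2=d2/np.linalg.norm(d2)
    A=np.stack([d1,-d2],1); t=np.linalg.lstsq(A,o2-o1,rcond=None)[0]
    P,Q=o1+t[0]*d1,o2+t[1]*d2
    return (P+Q)/2,np.linalg.norm(P-Q)
E
python3 - <<'E'
from h import *
np.set_printoptions(precision=4,suppress=True)
s=env.observe(); print(s); print(env.tip_extent)
for c in ("scene","top"):
    p=save(c,f"pics/{c}0.png"); print(c,p["fx"],p["fy"],p["cx"],p["cy"],p["k1"]);print(np.array(p["pose"]))
    for l in ["jig","stand","pin_grip","oil","tube","disc","bolt0_top","cover0_handle","cover0"]:
        print(l,[(np.round(d["extent"],1).tolist(),round(d["confidence"],2)) for d in spot_in(p,l)][:4])
E
```

```text
pics
{'time': 0.0, 'joints': array([ 1.1414,  0.4809,  1.5969, -0.    ,  1.0651, -0.0466]), 'joint_velocities': array([-0.001 ,  0.0009, -0.0002,  0.0008, -0.0006,  0.0002]), 'effort': array([ -0.0001, -95.0664, -43.0168,  -0.0001,   0.0122,   0.0002]), 'tool_pos': array([0.2426, 0.6026, 0.2477]), 'eef_rot': array([-1.5708,  0.0012,  1.188 ]), 'wrist_force': array([-0.7311,  0.4888, -0.5424]), 'ft_torque': array([-0.0216,  0.0448, -0.0095]), 'grip_width': 0.9968126967110623}
0.017
scene 444.5026945968506 444.5026945968506 319.3565306359564 239.05720264753836 -0.05266958223104673
[[-0.848  -0.3379  0.4083  0.9808]
 [ 0.5299 -0.5235  0.6672  0.6738]
 [-0.0117  0.7821  0.623   0.7018]
 [ 0.      0.      0.      1.    ]]
jig [([283.3, 193.7, 391.4, 313.9], 0.98)]
stand [([402.9, 305.1, 448.7, 357.8], 0.57)]
pin_grip [([442.7, 335.7, 463.7, 386.3], 0.95), ([447.0, 263.5, 460.2, 311.0], 0.94), ([308.1, 219.2, 360.7, 254.6], 0.57)]
oil [([286.9, 147.7, 305.0, 194.8], 0.58)]
tube [([242.9, 271.3, 275.8, 327.2], 0.78)]
disc [([187.3, 232.2, 236.0, 263.5], 0.93)]
bolt0_top []
cover0_handle [([291.7, 197.0, 341.0, 234.6], 0.97)]
cover0 [([292.8, 196.2, 345.4, 233.8], 0.67), ([306.5, 217.5, 357.8, 255.7], 0.57)]
top 611.1486251134114 611.1486251134114 313.6166000222668 241.5760635019535 0.036961300244384356
[[ 0.0246  0.9862 -0.1637  0.3597]
 [-0.9993  0.0287  0.0228  0.0441]
 [ 0.0272  0.1631  0.9862  1.5223]
 [ 0.      0.      0.      1.    ]]
jig [([245.9, 222.1, 382.6, 311.5], 0.97)]
stand [([171.8, 253.6, 209.1, 290.4], 0.97)]
pin_grip [([178.3, 265.7, 198.1, 277.6], 0.71), ([138.7, 252.1, 154.6, 264.4], 0.45)]
oil [([427.4, 292.5, 459.2, 318.5], 0.97)]
tube [([277.6, 171.1, 329.2, 198.2], 0.7)]
disc [([368.7, 164.2, 414.0, 206.2], 0.92)]
bolt0_top []
cover0_handle [([331.9, 250.8, 365.7, 298.6], 0.63)]
cover0 [([297.3, 240.7, 330.6, 288.5], 0.97), ([334.8, 247.0, 365.3, 298.8], 0.94), ([257.1, 233.8, 296.0, 279.2], 0.66)]
```

View pics/scene0.png

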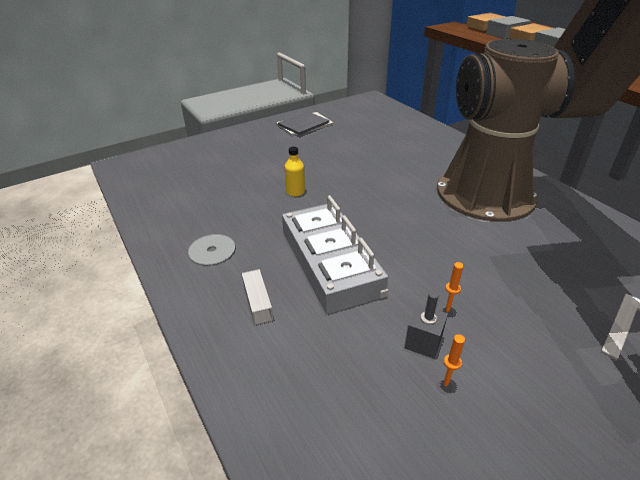

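View pics/top0.png

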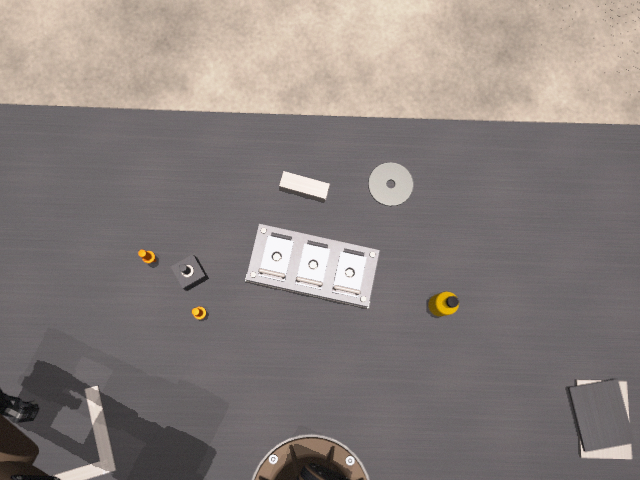

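Run:
```python
import cv2
a=cv2.imread("pics/scene0.png")[180:400,270:480]; cv2.imwrite("pics/sc.png",cv2.resize(a,None,fx=2.7,fy=2.7,interpolation=cv2.INTER_CUBIC))
a=cv2.imread("pics/top0.png")[200:330,130:400]; cv2.imwrite("pics/tc.png",cv2.resize(a,None,fx=2.9,fy=2.9,interpolation=cv2.INTER_CUBIC))
```

```text
(no output)
```

View pics/sc.png

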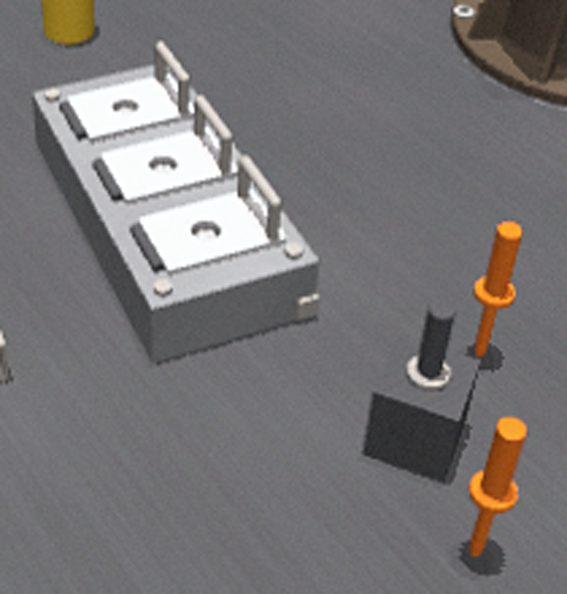

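View pics/tc.png

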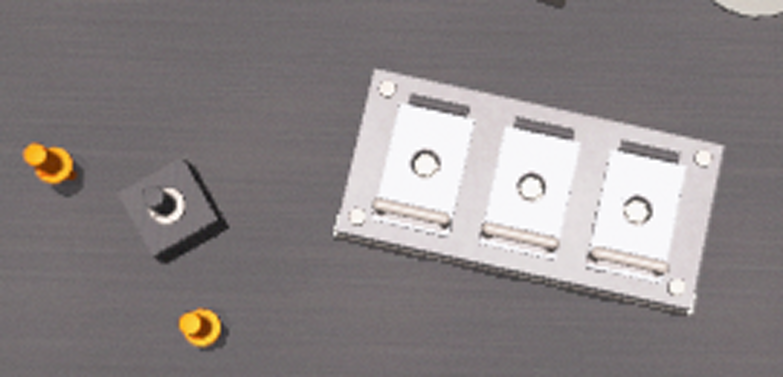

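The scene view shows the black-handled pin in its stand at about (430,310), with orange decoys at (457,285) and (453,360). In the top view the stand is at (188,272) and the jig holes are at about (276,256), (313,264) and (350,272), so bolt2 is nearest the stand.

```bash
python3 - <<'E'
from h import *
from scipy.optimize import least_squares
np.set_printoptions(precision=4,suppress=True)
ps,pt=save("scene","pics/scene1.png"),save("top","pics/top1.png")
T=lambda a,b:(130+(a+.5)/2.9-.5,200+(b+.5)/2.9-.5); S=lambda a,b:(270+(a+.5)/2.7-.5,180+(b+.5)/2.7-.5)
# jig frame points: holes rim top z .0665
obs=[]
for y,t,s in [(.09,(425,163),(206,230)),(0,(531,187),(163,163)),(-.09,(637,210),(125,106))]:
    obs+=[((0,y,.0665),pt,T(*t)),((0,y,.0665),ps,S(*s))]
# top corners: jig (+.07,+.15),(+.07,-.15),(-.07,.15),(-.07,-.15)
obs+=[((.07,.15,.06),pt,T(374,70)),((.07,-.15,.06),pt,T(722,147)),((-.07,.15,.06),pt,T(334,236)),((-.07,-.15,.06),pt,T(689,311)),
 ((.07,.15,.06),ps,S(152,318)),((.07,-.15,.06),ps,S(34,95)),((-.07,.15,.06),ps,S(318,261))]
# handle mids
for y,t,s in [(.09,(412,213),(260,184)),(0,(519,236),(213,121)),(-.09,(628,261),(171,62))]:
    obs+=[((-.045,y,.1065),pt,T(*t)),((-.045,y,.1065),ps,S(*s))]
def W(q,P):
    c,s=np.cos(q[2]),np.sin(q[2]); return (q[0]+c*P[0]-s*P[1],q[1]+s*P[0]+c*P[1],P[2])
def f(q,sel): return np.concatenate([proj(p,W(q,P))-uv for P,p,uv in obs if p in sel])
class L(list):
    def __contains__(self,x): return any(x is y for y in self)
for sel in (L([pt]),L([ps]),L([pt,ps])):
    r=least_squares(lambda q:f(q,sel),[.55,.05,-.2],loss="soft_l1"); print(r.x); 
print(r.fun.reshape(-1,2))
# pin: handle top in both, collar
for nm,t,s in [("ptop",(150,190),(441,311)),("collar",(169,204),(429,371))]:
    print(nm,tri(ray(pt,*T(*t)),ray(ps,*S(*s))), at_z(pt,*T(*t),.134 if nm=="ptop" else .074), at_z(ps,*S(*s),.134 if nm=="ptop" else .074))
for nm,t,s in [("o1top",(36,155),(509,428)),("o2top",(189,324),(510,231))]:
    print(nm,tri(ray(pt,*T(*t)),ray(ps,*S(*s))))
for nm,t,s in [("o1col",(52,165),(494,490)),("o2col",(203,327),(495,292))]:
    print(nm,tri(ray(pt,*T(*t)),ray(ps,*S(*s))))
# stand top corners
for t in [(119,193),(186,161),(220,219),(154,250)]: print(at_z(pt,*T(*t),.068))
for l,z in [("oil",.07),("tube",.03),("disc",.003)]:
    e=spot_in(pt,l)[0]["extent"]; print(l,at_z(pt,(e[0]+e[2])/2,(e[1]+e[3])/2,z))
E
python3 - <<'E'
import cv2
a=cv2.imread("pics/top1.png")[240:330,130:230]; cv2.imwrite("pics/tstand.png",cv2.resize(a,None,fx=6,fy=6,interpolation=cv2.INTER_CUBIC))
a=cv2.imread("pics/scene1.png")[255:395,390:475]; cv2.imwrite("pics/sstand.png",cv2.resize(a,None,fx=4,fy=4,interpolation=cv2.INTER_CUBIC))
E
```

```text
[ 0.5454  0.0116 -0.1894]
[ 0.5484  0.0136 -0.1928]
[ 0.5464  0.0116 -0.1921]
[[-0.278   0.1791]
 [ 0.1787  0.144 ]
 [-0.243   0.0261]
 [ 0.2535  0.4815]
 [-0.1664  0.2335]
 [ 0.4032  0.0965]
 [-0.2058 -0.5498]
 [ 0.378  -0.3742]
 [ 0.1246 -1.7672]
 [ 0.2102 -0.3642]
 [ 0.0942 -2.7866]
 [-0.5471 -0.6648]
 [ 0.8165  0.4779]
 [-0.7353 -0.7541]
 [ 0.2426 -2.2642]
 [ 0.1645 -0.2862]
 [ 0.287  -2.4369]
 [ 0.4178 -0.4864]
 [ 0.61   -1.1855]]
ptop (array([0.5264, 0.3108, 0.1368]), np.float64(0.00117818390350963)) [0.5271 0.3109 0.134 ] [0.5237 0.3094 0.134 ]
collar (array([0.5225, 0.3075, 0.0732]), np.float64(0.0025970387795781723)) [0.5233 0.3064 0.074 ] [0.5222 0.3089 0.074 ]
o1top (array([0.5533, 0.4016, 0.1299]), np.float64(0.0012967433852598238))
o2top (array([0.424 , 0.2752, 0.13  ]), np.float64(0.000349975015007497))
o1col (array([0.5534, 0.4034, 0.071 ]), np.float64(0.0006694859520432424))
o2col (array([0.4242, 0.2745, 0.0688]), np.float64(0.0011381624425026286))
[0.5319 0.3486 0.068 ]
[0.5599 0.2957 0.068 ]
[0.5128 0.2653 0.068 ]
[0.486  0.3174 0.068 ]
oil [ 0.4579 -0.3009  0.07  ]
tube [0.7467 0.0335 0.03  ]
disc [ 0.7639 -0.1858  0.003 ]
```

View pics/tstand.png

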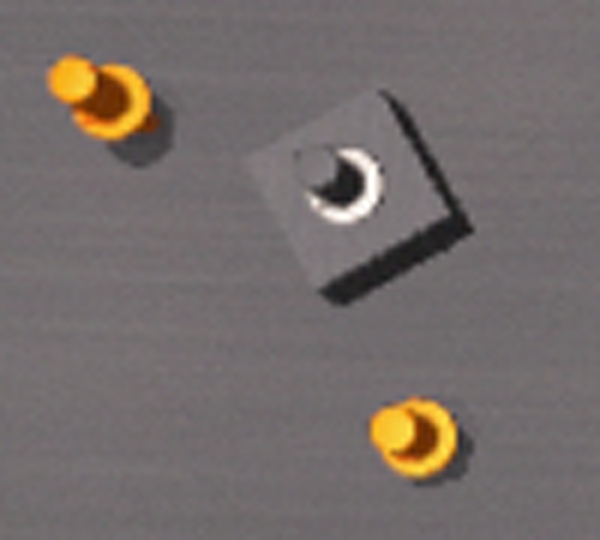

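View pics/sstand.png

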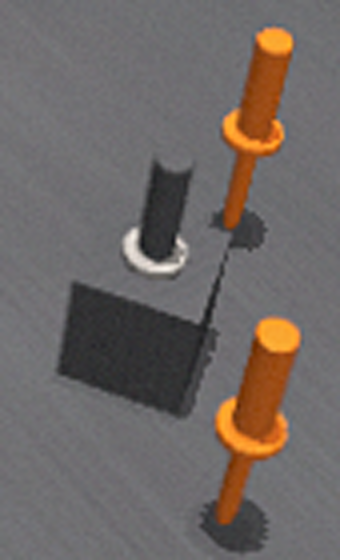

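```bash
cat > g.py <<'E'
import sys
from h import *
from scipy.spatial.transform import Rotation as R
np.set_printoptions(precision=3,suppress=True)
JY=-0.192; JO=np.array([.5464,.0116,0])
def jig(P):
    return JO+R.from_euler("z",JY).apply(P)
def go(pos,rpy=None,rot=None):
    s=env.observe(); R0=R.from_euler("xyz",s["eef_rot"]); 
    R1=rot if rot is not None else R.from_euler("xyz",rpy)
    d=R0.inv().apply(np.array(pos)-s["tool_pos"])/.025; w=(R0.inv()*R1).as_rotvec()/np.radians(8)
    print("slide",d,"rot",w,"| from",s["tool_pos"],s["eef_rot"],"F",s["wrist_force"],"t",round(s["time"],2),"w",round(s["grip_width"],3),"q",s["joints"])
DN=[-np.pi/2,0,JY]
E
python3 -c "
from g import *
go([.523,.3075,.2],DN)"
```

```text
slide [ -6.775   1.932 -14.812] rot [ 0.     9.883 -0.   ] | from [0.243 0.603 0.248] [-1.571  0.     1.188] F [ 0.033 -1.287 -0.146] t 1.25 w 1.002 q [ 1.141  0.48   1.596 -0.     1.065 -0.047]
```

```bash
python3 -m handwheel '[{"gripper":0,"slide":[-0.7,0.1,-1.5],"rot":[0,1,0]},{"gripper":0,"slide":[-1.4,0.2,-3],"rot":[0,2,0]},{"gripper":0,"slide":[-2.1,0.3,-4.5],"rot":[0,3,0]},{"gripper":0,"slide":[-2.8,0.4,-6],"rot":[0,4,0]},{"gripper":0,"slide":[-3.5,0.5,-7.5],"rot":[0,5,0]},{"gripper":0,"slide":[-4.2,0.6,-9],"rot":[0,6,0]},{"gripper":0,"slide":[-4.9,0.7,-10.5],"rot":[0,7,0]},{"gripper":0,"slide":[-5.6,0.8,-12],"rot":[0,8,0]}]' 60; python3 -c "
from g import *
go([.523,.3075,.2],DN)"
```

```text
time: 2.05
tool_pos: [0.4698, 0.3597, 0.2284]
eef_rot: [-1.571, -0.0, 0.065]
wrist_force: [0.4, 0.7, 0.1]
grip_width: 1.0
slide [ 1.987  1.135 -2.223] rot [-0.002  1.843  0.002] | from [0.47  0.36  0.228] [-1.571 -0.     0.065] F [0.426 0.71  0.133] t 2.05 w 1.0 q [ 0.602  0.42   1.756 -0.     0.966  0.537]
```

```bash
python3 -m handwheel '[{"gripper":0,"slide":[1,0.5,-1.1],"rot":[0,0.95,0]},{"gripper":0,"slide":[1.99,1.1,-2.22],"rot":[0,1.84,0]},{"gripper":0,"slide":[1.99,1.1,-2.22],"rot":[0,1.84,0]},{"gripper":0,"slide":[1.99,2,-2.22],"rot":[0,1.84,0]},{"gripper":0,"slide":[1.99,3,-2.22],"rot":[0,1.84,0]},{"gripper":0,"slide":[1.99,4,-2.22],"rot":[0,1.84,0]},{"gripper":0,"slide":[1.99,5,-2.22],"rot":[0,1.84,0]},{"gripper":0,"slide":[1.99,5,-2.22],"rot":[0,1.84,0]}]' 60; python3 -c "
from g import *
go([.523,.3075,.104],DN)
p=save('scene','pics/s2.png');q=save('top','pics/t2.png')
a=cv2.resize(p['image'][200:400,350:500,::-1],None,fx=2.5,fy=2.5);b=cv2.resize(q['image'][200:330,120:270,::-1],None,fx=2.5,fy=2.5)
b=np.vstack([b,np.zeros((a.shape[0]-b.shape[0],b.shape[1],3),np.uint8)]);cv2.imwrite('pics/c2.png',np.hstack([a,b]))"
```

```text
time: 2.85
tool_pos: [0.5204, 0.3087, 0.1007]
eef_rot: [-1.574, 0.004, -0.185]
wrist_force: [-0.5, 0.2, 0.3]
grip_width: 1.0
slide [ 0.111 -0.133 -0.026] rot [ 0.021  0.05  -0.027] | from [0.52  0.309 0.101] [-1.574  0.004 -0.185] F [-0.546  0.17   0.292] t 2.85 w 1.0 q [0.485 0.598 1.821 0.    0.727 0.67 ]
```

View pics/c2.png

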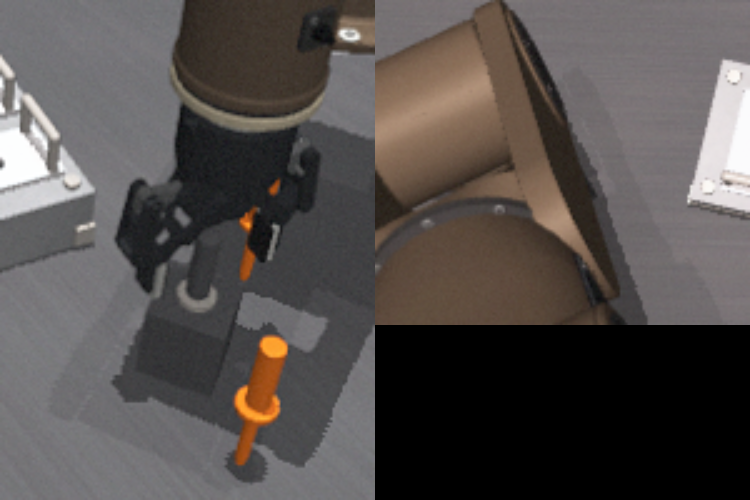

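```bash
python3 -m handwheel '[{"gripper":0,"slide":[0,0,0],"rot":[0,0,0]},{"gripper":0,"slide":[0,0,0],"rot":[0,0,0]}]' 80; python3 -c "
from g import *
go([.523,.3075,.102],DN)"
```

```text
time: 3.15
tool_pos: [0.523, 0.3097, 0.1047]
eef_rot: [-1.57, -0.002, -0.186]
wrist_force: [-0.4, 0.0, 0.0]
grip_width: 1.003
slide [ 0.017  0.108 -0.085] rot [-0.009  0.045  0.012] | from [0.523 0.31  0.105] [-1.57  -0.002 -0.186] F [-0.444  0.009  0.003] t 3.15 w 1.003 q [ 0.485  0.593  1.818 -0.     0.728  0.67 ]
```

```bash
python3 -m handwheel '[{"gripper":1,"slide":[0,0.08,-0.08],"rot":[0,0,0]},{"gripper":1,"slide":[0,0.08,-0.08],"rot":[0,0,0]},{"gripper":1,"slide":[0,0.08,-0.08],"rot":[0,0,0]},{"gripper":1,"slide":[0,0.08,-0.08],"rot":[0,0,0]},{"gripper":1,"slide":[0,0.08,-0.08],"rot":[0,0,0]},{"gripper":1,"slide":[0,0.08,-0.08],"rot":[0,0,0]},{"gripper":1,"slide":[0,0.08,-0.08],"rot":[0,0,0]},{"gripper":1,"slide":[0,0.08,-0.08],"rot":[0,0,0]}]' 80; python3 -c "
from g import *
go([.523,.3075,.102],DN)"
```

```text
time: 3.95
tool_pos: [0.5221, 0.3073, 0.1015]
eef_rot: [-1.571, -0.0, -0.186]
wrist_force: [0.1, -0.4, 5.3]
grip_width: 0.187
slide [ 0.034 -0.019  0.015] rot [-0.001  0.044  0.002] | from [0.522 0.307 0.102] [-1.571 -0.    -0.186] F [ 0.083 -0.439  5.294] t 3.95 w 0.187 q [ 0.482  0.596  1.823 -0.     0.722  0.668]
```

```bash
python3 -m handwheel '[{"gripper":1,"slide":[0,-0.5,0],"rot":[0,0,0]},{"gripper":1,"slide":[0,-1.3,0],"rot":[0,0,0]},{"gripper":1,"slide":[0,-2.3,0],"rot":[0,0,0]},{"gripper":1,"slide":[0,-3.3,0],"rot":[0,0,0]},{"gripper":1,"slide":[0,-4.3,0],"rot":[0,0,0]},{"gripper":1,"slide":[0,-5.2,0],"rot":[0,0,0]},{"gripper":1,"slide":[0,-5.2,0],"rot":[0,0,0]}]'; python3 -c "
from g import *
p=save('scene','pics/s3.png')
cv2.imwrite('pics/c3.png',cv2.resize(p['image'][180:400,330:500,::-1],None,fx=2.7,fy=2.7))
for i in (2,1,0): b=jig([0,.09*(i-1),0]); print(b); go([b[0],b[1],.235],DN)"
```

```text
time: 4.65
tool_pos: [0.5233, 0.308, 0.235]
eef_rot: [-1.568, -0.004, -0.186]
wrist_force: [-0.1, -0.3, -1.7]
grip_width: 0.184
[0.564 0.1   0.   ]
slide [ 3.148 -0.085 -7.859] rot [-0.013  0.044  0.016] | from [0.523 0.308 0.233] [-1.569 -0.002 -0.186] F [-0.562 -0.69  -1.828] t 4.7 w 0.189 q [0.482 0.433 1.719 0.    0.986 0.668]
[0.546 0.012 0.   ]
slide [  3.126  -0.091 -11.459] rot [-0.013  0.044  0.016] | from [0.523 0.308 0.233] [-1.569 -0.002 -0.186] F [-0.562 -0.69  -1.828] t 4.7 w 0.189 q [0.482 0.433 1.719 0.    0.986 0.668]
[ 0.529 -0.077  0.   ]
slide [  3.104  -0.098 -15.059] rot [-0.013  0.044  0.016] | from [0.523 0.308 0.233] [-1.569 -0.002 -0.186] F [-0.562 -0.69  -1.828] t 4.7 w 0.189 q [0.482 0.433 1.719 0.    0.986 0.668]
```

View pics/c3.png

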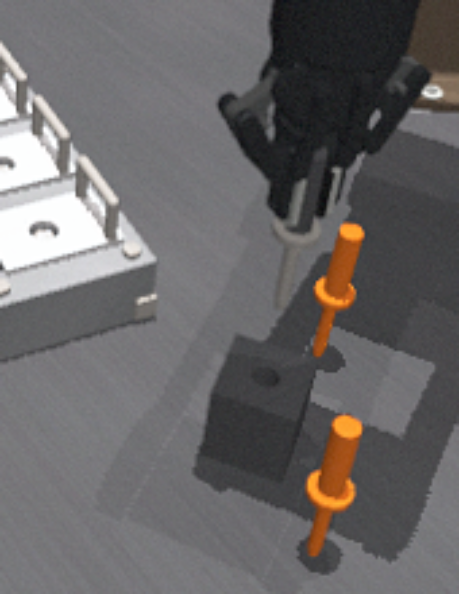

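```bash
python3 -m handwheel '[{"gripper":1,"slide":[0.5,0,-1.2],"rot":[0,0.04,0]},{"gripper":1,"slide":[1.0,0,-2.7],"rot":[0,0.04,0]},{"gripper":1,"slide":[1.7,0,-4.2],"rot":[0,0.04,0]},{"gripper":1,"slide":[2.3,0,-5.7],"rot":[0,0.04,0]},{"gripper":1,"slide":[2.9,0,-7.1],"rot":[0,0.04,0]},{"gripper":1,"slide":[3.15,0,-7.86],"rot":[0,0.04,0]},{"gripper":1,"slide":[3.15,0.5,-7.86],"rot":[0,0.04,0]},{"gripper":1,"slide":[3.15,1,-7.86],"rot":[0,0.04,0]}]'; python3 -c "
from g import *
p=eyes.camera('scene'); cv2.imwrite('pics/s4.png',p['image'][:,:,::-1]);
print('stand hole',at_z(p,330+266.5/2.7-.5,180+377.5/2.7-.5,.068))
cv2.imwrite('pics/c4.png',cv2.resize(p['image'][130:350,270:440,::-1],None,fx=2.7,fy=2.7))
b=jig([0,.09,0]);go([b[0],b[1],.158],DN)"
```

```text
time: 5.5
tool_pos: [0.5626, 0.0993, 0.2049]
eef_rot: [-1.571, 0.001, -0.193]
wrist_force: [0.1, 1.2, -0.6]
grip_width: 0.189
stand hole [0.522 0.309 0.068]
slide [0.092 1.791 0.027] rot [ 0.007  0.001 -0.027] | from [0.561 0.1   0.203] [-1.572  0.004 -0.192] F [-2.674 -1.695 -4.184] t 5.55 w 0.191 q [0.123 0.422 1.827 0.    0.896 0.314]
```

View pics/c4.png

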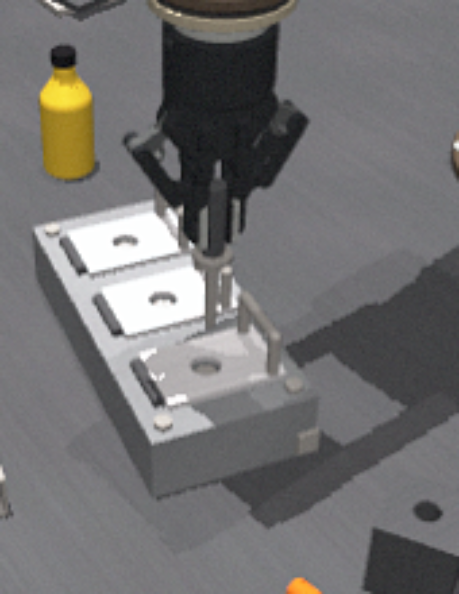

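```bash
python3 -c "
from g import *
p=eyes.camera('scene')
s=env.observe();print(s['tool_pos'],s['wrist_force'])
print('tip',at_z(p,270+210.5/2.7-.5,130+330/2.7-.5,s['tool_pos'][2]-.0985),'hole',at_z(p,270+206/2.7-.5,130+366/2.7-.5,.0665),jig([0,.09,0]))"
```

```text
[0.561 0.1   0.204] [ 1.098  0.378 -2.094]
tip [0.563 0.102 0.105] hole [0.564 0.1   0.067] [0.564 0.1   0.   ]
```

```bash
python3 -m handwheel '[{"gripper":1,"slide":[0.08,0.5,0],"rot":[0,0,0]},{"gripper":1,"slide":[0.08,1.0,0],"rot":[0,0,0]},{"gripper":1,"slide":[0.08,1.5,0],"rot":[0,0,0]},{"gripper":1,"slide":[0.08,1.7,0],"rot":[0,0,0]},{"gripper":1,"slide":[0.08,1.7,0],"rot":[0,0,0]}]'; python3 -c "
from g import *
b=jig([0,.09,0]);go([b[0],b[1],.1565],DN)"; python3 -m handwheel '[{"gripper":1,"slide":[0,0.1,0],"rot":[0,0,0]},{"gripper":1,"slide":[0,0.15,0],"rot":[0,0,0]},{"gripper":1,"slide":[0,0.2,0],"rot":[0,0,0]}]'
```

```text
time: 6.1
tool_pos: [0.5644, 0.0993, 0.1627]
eef_rot: [-1.571, 0.002, -0.191]
wrist_force: [0.2, -0.1, -0.7]
grip_width: 0.19
slide [-0.037  0.248  0.021] rot [ 0.004  0.005 -0.012] | from [0.564 0.099 0.163] [-1.571  0.002 -0.191] F [ 0.233 -0.116 -0.719] t 6.1 w 0.19 q [0.121 0.476 1.857 0.    0.81  0.313]
time: 6.4
tool_pos: [0.5652, 0.0992, 0.1591]
eef_rot: [-1.571, -0.001, -0.192]
wrist_force: [-0.0, 0.0, -0.6]
grip_width: 0.189
```

```bash
python3 -m handwheel '[{"gripper":1,"slide":[0,0.04,0],"rot":[0,0,0]},{"gripper":1,"slide":[0,0.08,0],"rot":[0,0,0]},{"gripper":1,"slide":[0,0.12,0],"rot":[0,0,0]}]';python3 -m handwheel '[{"gripper":1,"slide":[0,0.04,0],"rot":[0,0,0]},{"gripper":1,"slide":[0,0.04,0],"rot":[0,0,0]}]'
```

```text
time: 6.7
tool_pos: [0.5651, 0.0992, 0.156]
eef_rot: [-1.571, -0.0, -0.191]
wrist_force: [-0.6, 0.3, 10.9]
grip_width: 0.193
time: 6.9
tool_pos: [0.5654, 0.0993, 0.1557]
eef_rot: [-1.57, -0.001, -0.192]
wrist_force: [-2.7, 0.3, 14.4]
grip_width: 0.192
```

Bolt2 is solid: 14 N at the expected contact height of 58 mm. Next is bolt1.

```bash
python3 -m handwheel '[{"gripper":1,"slide":[0,-0.6,0],"rot":[0,0,0]},{"gripper":1,"slide":[0,-1.2,0],"rot":[0,0,0]},{"gripper":1,"slide":[0,-1.4,-0.6],"rot":[0,0,0]},{"gripper":1,"slide":[0,-1.4,-1.6],"rot":[0,0,0]},{"gripper":1,"slide":[0,-1.4,-2.6],"rot":[0,0,0]},{"gripper":1,"slide":[0,-1.4,-3.4],"rot":[0,0,0]},{"gripper":1,"slide":[0,-1.4,-3.6],"rot":[0,0,0]},{"gripper":1,"slide":[0,-1.4,-3.6],"rot":[0,0,0]}]'; python3 -c "
from g import *
b=jig([0,0,0]);go([b[0],b[1],.1595],DN)"
```

```text
time: 7.7
tool_pos: [0.5475, 0.0099, 0.1896]
eef_rot: [-1.571, 0.0, -0.193]
wrist_force: [0.3, 0.4, -0.5]
grip_width: 0.186
slide [-0.058  1.206  0.058] rot [ 0.    -0.008 -0.002] | from [0.548 0.01  0.19 ] [-1.571  0.    -0.193] F [ 0.308  0.447 -0.468] t 7.7 w 0.186 q [-0.037  0.409  1.893 -0.     0.841  0.156]
```

```bash
python3 -m handwheel '[{"gripper":1,"slide":[-0.05,0.4,0.05],"rot":[0,0,0]},{"gripper":1,"slide":[-0.05,0.9,0.05],"rot":[0,0,0]},{"gripper":1,"slide":[-0.05,1.18,0.05],"rot":[0,0,0]},{"gripper":1,"slide":[-0.05,1.18,0.05],"rot":[0,0,0]}]'; python3 -m handwheel '[{"gripper":1,"slide":[0,0.06,0],"rot":[0,0,0]},{"gripper":1,"slide":[0,0.12,0],"rot":[0,0,0]},{"gripper":1,"slide":[0,0.18,0],"rot":[0,0,0]},{"gripper":1,"slide":[0,0.18,0],"rot":[0,0,0]}]'
```

```text
time: 8.1
tool_pos: [0.546, 0.0128, 0.1586]
eef_rot: [-1.571, 0.003, -0.191]
wrist_force: [0.4, 0.4, -1.3]
grip_width: 0.189
time: 8.5
tool_pos: [0.5472, 0.0123, 0.1561]
eef_rot: [-1.571, -0.001, -0.192]
wrist_force: [-0.9, 0.5, 2.1]
grip_width: 0.189
```

```bash
python3 -m handwheel '[{"gripper":1,"slide":[0,0.04,0],"rot":[0,0,0]},{"gripper":1,"slide":[0,0.08,0],"rot":[0,0,0]},{"gripper":1,"slide":[0,0.08,0],"rot":[0,0,0]}]'
```

```text
time: 8.8
tool_pos: [0.5477, 0.0123, 0.1554]
eef_rot: [-1.57, -0.002, -0.192]
wrist_force: [-4.4, 0.6, 24.5]
grip_width: 0.189
```

Bolt1 is solid too, at 24 N. Next is bolt0.

```bash
python3 -m handwheel '[{"gripper":1,"slide":[0,-0.6,0],"rot":[0,0,0]},{"gripper":1,"slide":[0,-1.2,0],"rot":[0,0,0]},{"gripper":1,"slide":[0,-1.4,-0.6],"rot":[0,0,0]},{"gripper":1,"slide":[0,-1.4,-1.6],"rot":[0,0,0]},{"gripper":1,"slide":[0,-1.4,-2.6],"rot":[0,0,0]},{"gripper":1,"slide":[0,-1.4,-3.4],"rot":[0,0,0]},{"gripper":1,"slide":[0,-1.4,-3.6],"rot":[0,0,0]},{"gripper":1,"slide":[0,-1.4,-3.6],"rot":[0,0,0]}]'; python3 -c "
from g import *
b=jig([0,-.09,0]);go([b[0],b[1],.1585],DN)"
```

```text
time: 9.6
tool_pos: [0.5294, -0.077, 0.1886]
eef_rot: [-1.571, 0.0, -0.193]
wrist_force: [0.1, 0.8, -1.3]
grip_width: 0.188
slide [-0.009  1.204  0.009] rot [ 0.    -0.008 -0.001] | from [ 0.529 -0.077  0.189] [-1.571  0.    -0.193] F [ 0.082  0.84  -1.335] t 9.6 w 0.188 q [-0.201  0.394  1.922 -0.     0.826 -0.008]
```

```bash
python3 -m handwheel '[{"gripper":1,"slide":[0,0.4,0],"rot":[0,0,0]},{"gripper":1,"slide":[0,0.9,0],"rot":[0,0,0]},{"gripper":1,"slide":[0,1.18,0],"rot":[0,0,0]},{"gripper":1,"slide":[0,1.18,0],"rot":[0,0,0]}]'; python3 -m handwheel '[{"gripper":1,"slide":[0,0.06,0],"rot":[0,0,0]},{"gripper":1,"slide":[0,0.12,0],"rot":[0,0,0]},{"gripper":1,"slide":[0,0.18,0],"rot":[0,0,0]},{"gripper":1,"slide":[0,0.24,0],"rot":[0,0,0]}]'
```

```text
time: 10.0
tool_pos: [0.5289, -0.0754, 0.1576]
eef_rot: [-1.571, 0.003, -0.191]
wrist_force: [-0.2, 0.3, -1.6]
grip_width: 0.185
time: 10.4
tool_pos: [0.53, -0.0761, 0.1535]
eef_rot: [-1.571, -0.001, -0.192]
wrist_force: [-0.1, 0.6, 0.8]
grip_width: 0.192
```

```bash
python3 -m handwheel '[{"gripper":1,"slide":[0,0.06,0],"rot":[0,0,0]},{"gripper":1,"slide":[0,0.12,0],"rot":[0,0,0]},{"gripper":1,"slide":[0,0.16,0],"rot":[0,0,0]},{"gripper":1,"slide":[0,0.2,0],"rot":[0,0,0]}]';python3 -m handwheel '[{"gripper":1,"slide":[0,0.03,0],"rot":[0,0,0]},{"gripper":1,"slide":[0,0.06,0],"rot":[0,0,0]},{"gripper":1,"slide":[0,0.06,0],"rot":[0,0,0]}]'
```

```text
time: 10.8
tool_pos: [0.5299, -0.0761, 0.1483]
eef_rot: [-1.571, -0.0, -0.192]
wrist_force: [0.0, 1.2, 7.1]
grip_width: 0.191
time: 11.1
tool_pos: [0.5302, -0.0761, 0.1478]
eef_rot: [-1.571, -0.001, -0.192]
wrist_force: [-2.6, 1.0, 19.8]
grip_width: 0.193
```

Bolt0 sank 8 mm to its stop, holding at 20 N. Now I'll return the pin.

```bash
python3 -m handwheel '[{"gripper":1,"slide":[0,-0.6,0],"rot":[0,0,0]},{"gripper":1,"slide":[0,-1.6,0],"rot":[0,0,0]},{"gripper":1,"slide":[0,-2.6,0],"rot":[0,0,0]},{"gripper":1,"slide":[0,-3.4,0],"rot":[0,0,0]},{"gripper":1,"slide":[0,-3.6,0],"rot":[0,0,0]}]'; python3 -c "
from g import *
go([.5221,.3073,.235],[-np.pi/2,0,-.186])"
```

```text
time: 11.6
tool_pos: [0.5306, -0.0762, 0.2387]
eef_rot: [-1.571, -0.003, -0.191]
wrist_force: [0.6, 0.2, -1.7]
grip_width: 0.19
slide [-3.253  0.135 14.997] rot [ 0.001 -0.039  0.021] | from [ 0.531 -0.076  0.239] [-1.571 -0.003 -0.191] F [ 0.591  0.156 -1.67 ] t 11.6 w 0.19 q [-0.199  0.331  1.87  -0.     0.937 -0.008]
```

```bash
python3 -m handwheel '[{"gripper":1,"slide":[-0.2,0,1],"rot":[0,0,0]},{"gripper":1,"slide":[-0.5,0,2.7],"rot":[0,0,0]},{"gripper":1,"slide":[-0.9,0,4.5],"rot":[0,0,0]},{"gripper":1,"slide":[-1.3,0,6.4],"rot":[0,0,0]},{"gripper":1,"slide":[-1.7,0,8.3],"rot":[0,0,0]},{"gripper":1,"slide":[-2.2,0,10.2],"rot":[0,0,0]},{"gripper":1,"slide":[-2.6,0,12],"rot":[0,0,0]},{"gripper":1,"slide":[-3,0,13.6],"rot":[0,-0.04,0]}]'; python3 -c "
from g import *
go([.5221,.3073,.235],[-np.pi/2,0,-.186])"
```

```text
time: 12.4
tool_pos: [0.52, 0.2741, 0.2357]
eef_rot: [-1.571, 0.001, -0.185]
wrist_force: [0.4, 0.9, -1.3]
grip_width: 0.187
slide [-0.163  0.026  1.319] rot [ 0.004  0.005 -0.006] | from [0.52  0.274 0.236] [-1.571  0.001 -0.185] F [ 0.402  0.915 -1.309] t 12.4 w 0.187 q [0.434 0.407 1.756 0.    0.98  0.619]
```

```bash
python3 -m handwheel '[{"gripper":1,"slide":[-0.1,0,0.8],"rot":[0,0,0]},{"gripper":1,"slide":[-0.16,0.3,1.32],"rot":[0,0,0]},{"gripper":1,"slide":[-0.16,1,1.32],"rot":[0,0,0]},{"gripper":1,"slide":[-0.16,1.5,1.32],"rot":[0,0,0]},{"gripper":1,"slide":[-0.16,1.6,1.32],"rot":[0,0,0]},{"gripper":1,"slide":[-0.16,1.6,1.32],"rot":[0,0,0]}]'; python3 -c "
from g import *
p=save('scene','pics/s5.png')
cv2.imwrite('pics/c5.png',cv2.resize(p['image'][220:400,380:500,::-1],None,fx=3.3,fy=3.3,interpolation=cv2.INTER_CUBIC))
go([.5221,.3075,.106],[-np.pi/2,0,-.186])"
```

```text
time: 13.0
tool_pos: [0.5229, 0.3042, 0.1961]
eef_rot: [-1.572, 0.001, -0.187]
wrist_force: [0.8, 0.2, -0.5]
grip_width: 0.191
slide [-0.066  3.632  0.111] rot [ 0.002 -0.006 -0.002] | from [0.523 0.304 0.197] [-1.571  0.    -0.187] F [ 0.043 -0.583 -1.352] t 13.05 w 0.191 q [ 0.477  0.473  1.754 -0.     0.915  0.664]
```

View pics/c5.png

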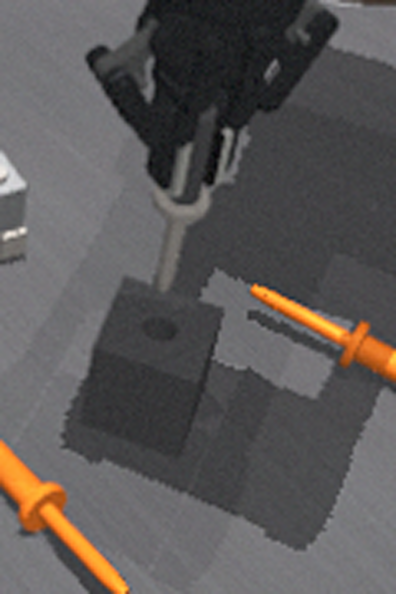

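View pics/s5.png

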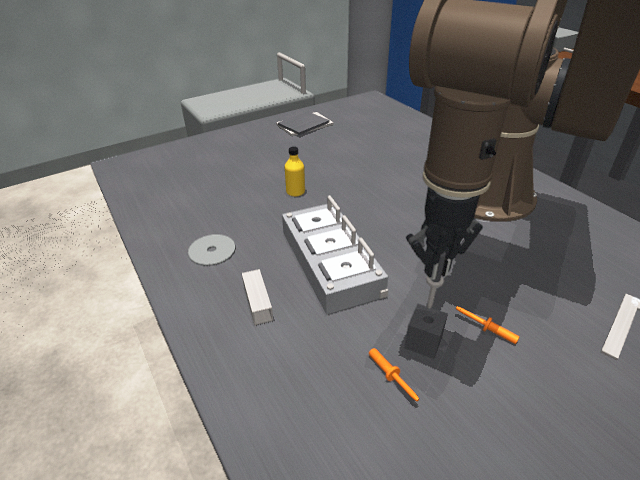

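View pics/s4.png

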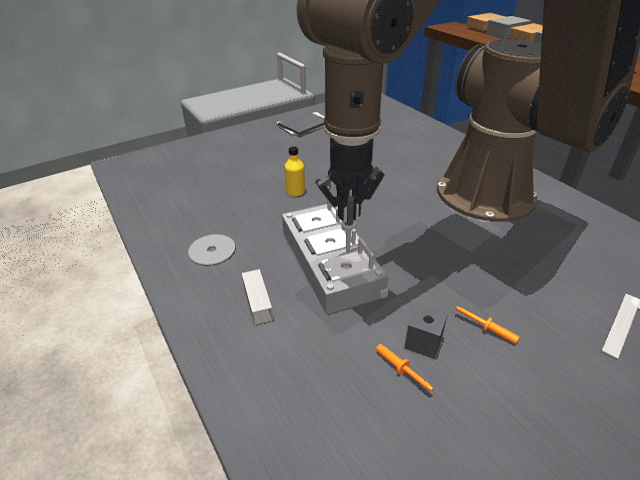

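View pics/s3.png

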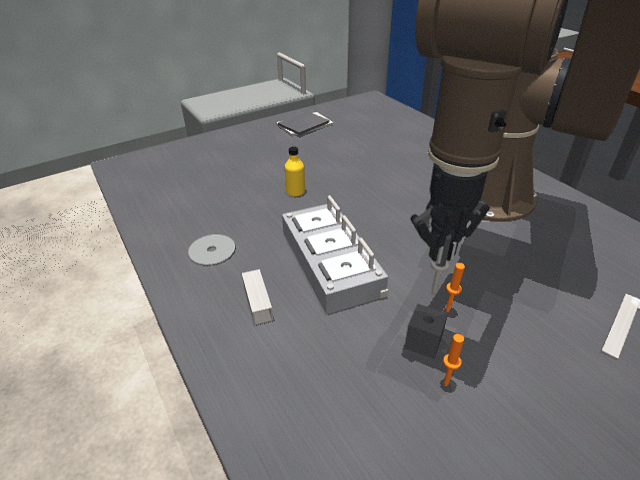

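Both orange decoys have toppled. They stood free on their 6 mm tips, and they went down between t=4.7 and 5.5 s, while the arm was moving away and above them with no unusual wrist force. I'll check the pin's alignment with the stand and go on.

```bash
python3 -c "
from g import *
p=eyes.camera('scene')
s=env.observe();print(s['tool_pos'])
f=lambda a,b:(380+(a+.5)/3.3-.5,220+(b+.5)/3.3-.5)
print('tip',at_z(p,*f(165,291),s['tool_pos'][2]-.0985),'hole',at_z(p,*f(160,327),.068),at_z(p,*f(144,327),.068),at_z(p,*f(179,327),.068))
print('collar',at_z(p,*f(180,203),s['tool_pos'][2]-.03))"
```

```text
[0.523 0.305 0.197]
tip [0.523 0.308 0.099] hole [0.521 0.308 0.068] [0.529 0.303 0.068] [0.512 0.314 0.068]
collar [0.526 0.308 0.167]
```

```bash
python3 -m handwheel '[{"gripper":1,"slide":[-0.05,0,0.1],"rot":[0,0,0]},{"gripper":1,"slide":[-0.05,0.4,0.1],"rot":[0,0,0]},{"gripper":1,"slide":[-0.05,0.9,0.1],"rot":[0,0,0]},{"gripper":1,"slide":[-0.05,1.3,0.1],"rot":[0,0,0]},{"gripper":1,"slide":[-0.05,1.6,0.1],"rot":[0,0,0]},{"gripper":1,"slide":[-0.05,1.6,0.1],"rot":[0,0,0]}]'; python3 -c "
from g import *
go([.5221,.3073,.1035],[-np.pi/2,0,-.186])"
```

```text
time: 13.7
tool_pos: [0.5215, 0.3075, 0.1552]
eef_rot: [-1.572, 0.002, -0.186]
wrist_force: [-0.0, 0.8, -0.9]
grip_width: 0.192
slide [0.03  2.068 0.   ] rot [ 0.011  0.001 -0.014] | from [0.521 0.307 0.155] [-1.572  0.002 -0.186] F [-0.028  0.791 -0.917] t 13.7 w 0.192 q [ 0.483  0.525  1.787 -0.     0.832  0.669]
```

Tip is about 11 mm into the hole with no side force.

```bash
python3 -m handwheel '[{"gripper":1,"slide":[0.02,0.4,0],"rot":[0,0,0]},{"gripper":1,"slide":[0.02,0.8,0],"rot":[0,0,0]},{"gripper":1,"slide":[0.02,1.2,0],"rot":[0,0,0]},{"gripper":1,"slide":[0.02,1.6,0],"rot":[0,0,0]},{"gripper":1,"slide":[0.02,1.85,0],"rot":[0,0,0]},{"gripper":1,"slide":[0.02,2.0,0],"rot":[0,0,0]},{"gripper":1,"slide":[0.02,2.0,0],"rot":[0,0,0]}]'; python3 -m handwheel '[{"gripper":1,"slide":[0,0.04,0],"rot":[0,0,0]},{"gripper":1,"slide":[0,0.08,0],"rot":[0,0,0]},{"gripper":1,"slide":[0,0.08,0],"rot":[0,0,0]}]';python3 -c "
from g import *
go([.5221,.3073,.1015],[-np.pi/2,0,-.186])"
```

```text
time: 14.4
tool_pos: [0.5225, 0.3077, 0.1063]
eef_rot: [-1.571, 0.001, -0.186]
wrist_force: [0.7, 0.4, -1.1]
grip_width: 0.188
time: 14.7
tool_pos: [0.5228, 0.3078, 0.105]
eef_rot: [-1.571, -0.0, -0.186]
wrist_force: [0.5, 0.7, -1.2]
grip_width: 0.191
slide [-0.024  0.14  -0.026] rot [-0.002  0.     0.002] | from [0.523 0.308 0.105] [-1.571 -0.    -0.186] F [ 0.481  0.735 -1.192] t 14.7 w 0.191 q [0.482 0.592 1.819 0.    0.73  0.668]
```

```bash
python3 -m handwheel '[{"gripper":1,"slide":[0,0.05,0],"rot":[0,0,0]},{"gripper":1,"slide":[0,0.1,0],"rot":[0,0,0]},{"gripper":1,"slide":[0,0.14,0],"rot":[0,0,0]},{"gripper":1,"slide":[0,0.14,0],"rot":[0,0,0]}]'
```

```text
time: 15.1
tool_pos: [0.5227, 0.3078, 0.1015]
eef_rot: [-1.571, -0.0, -0.186]
wrist_force: [-0.9, -1.4, 3.5]
grip_width: 0.19
```

```bash
python3 -m handwheel '[{"gripper":1,"slide":[0,0.03,0],"rot":[0,0,0]},{"gripper":1,"slide":[0,0.03,0],"rot":[0,0,0]}]'
```

```text
time: 15.3
tool_pos: [0.5228, 0.3078, 0.1014]
eef_rot: [-1.571, -0.0, -0.186]
wrist_force: [-4.3, -2.1, 15.7]
grip_width: 0.19
```

```bash
python3 -m handwheel '[{"gripper":1,"slide":[0,-0.03,0],"rot":[0,0,0]},{"gripper":0.2,"slide":[0,-0.03,0],"rot":[0,0,0]},{"gripper":0,"slide":[0,-0.03,0],"rot":[0,0,0]},{"gripper":0,"slide":[0,-0.03,0],"rot":[0,0,0]},{"gripper":0,"slide":[0,-0.03,0],"rot":[0,0,0]},{"gripper":0,"slide":[0,-0.03,0],"rot":[0,0,0]}]'; python3 -c "
from g import *
p=save('scene','pics/s6.png')
cv2.imwrite('pics/c6.png',cv2.resize(p['image'][220:400,350:500,::-1],None,fx=3.3,fy=3.3,interpolation=cv2.INTER_CUBIC))
go([.5221,.3073,.1015],[-np.pi/2,0,-.186])"
```

```text
time: 15.9
tool_pos: [0.5227, 0.3078, 0.1012]
eef_rot: [-1.571, 0.0, -0.186]
wrist_force: [-0.2, -0.2, 0.7]
grip_width: 0.996
slide [-0.021 -0.009 -0.024] rot [-0.     0.001 -0.   ] | from [0.523 0.308 0.101] [-1.571  0.    -0.186] F [-0.244  0.364  0.072] t 15.95 w 1.0 q [0.482 0.598 1.821 0.    0.723 0.668]
```

View pics/c6.png

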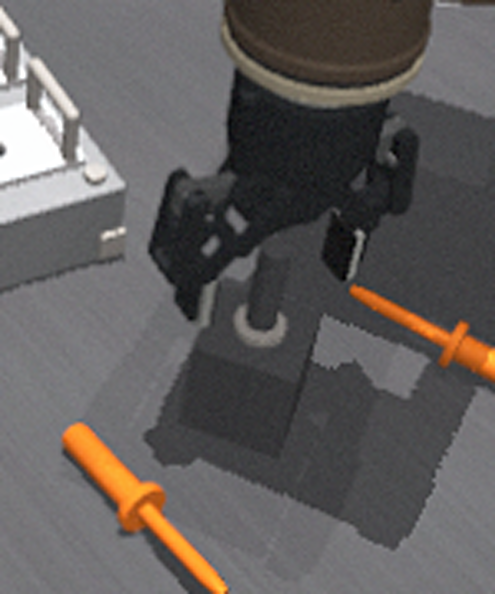

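```bash
python3 -m handwheel '[{"gripper":0,"slide":[0,-0.6,0],"rot":[0,0,0]},{"gripper":0,"slide":[0,-1.6,0],"rot":[0,0,0]},{"gripper":0,"slide":[0,-2.8,0],"rot":[0,0,0]},{"gripper":0,"slide":[0,-4,0],"rot":[0,0,0]},{"gripper":0,"slide":[0,-4.8,0],"rot":[0,0,0]}]'; python3 -c "
from g import *
b=jig([-.045,-.09,0]);print(b);go([b[0],b[1],.20],DN)"
```

```text
time: 16.45
tool_pos: [0.5233, 0.3081, 0.2247]
eef_rot: [-1.569, -0.002, -0.186]
wrist_force: [-0.0, 0.1, 0.2]
grip_width: 1.001
[ 0.485 -0.068  0.   ]
slide [  1.278   0.964 -15.075] rot [-0.012  0.043  0.015] | from [0.523 0.308 0.225] [-1.569 -0.002 -0.186] F [-0.039  0.06   0.183] t 16.45 w 1.001 q [0.482 0.443 1.725 0.    0.97  0.668]
```

```bash
python3 -m handwheel '[{"gripper":0,"slide":[0.1,0,-1.2],"rot":[0,0.04,0]},{"gripper":0,"slide":[0.3,0,-3],"rot":[0,0.04,0]},{"gripper":0,"slide":[0.4,0,-5],"rot":[0,0.04,0]},{"gripper":0.4,"slide":[0.6,0,-7],"rot":[0,0.04,0]},{"gripper":0.4,"slide":[0.8,0,-9],"rot":[0,0.04,0]},{"gripper":0.4,"slide":[1.0,0,-11],"rot":[0,0.04,0]},{"gripper":0.4,"slide":[1.2,0.3,-13],"rot":[0,0.04,0]},{"gripper":0.4,"slide":[1.28,0.6,-14.6],"rot":[0,0.04,0]}]'; python3 -m handwheel '[{"gripper":0.4,"slide":[0,0.3,-0.47],"rot":[0,0,0]},{"gripper":0.4,"slide":[0,0.6,-0.47],"rot":[0,0,0]},{"gripper":0.4,"slide":[0,0.6,-0.47],"rot":[0,0,0]}]'; python3 -c "
from g import *
p=save('scene','pics/s7.png')
cv2.imwrite('pics/c7.png',cv2.resize(p['image'][130:330,260:430,::-1],None,fx=2.9,fy=2.9,interpolation=cv2.INTER_CUBIC))
q=save('top','pics/t7.png')
b=jig([-.045,-.09,0]);print(b);go([b[0],b[1],.10],DN)"
```

```text
time: 17.25
tool_pos: [0.4867, -0.0592, 0.2076]
eef_rot: [-1.571, -0.002, -0.192]
wrist_force: [0.5, -0.3, 0.2]
grip_width: 0.6
time: 17.55
tool_pos: [0.4841, -0.0678, 0.191]
eef_rot: [-1.571, 0.001, -0.192]
wrist_force: [-0.4, 0.2, 0.8]
grip_width: 0.602
[ 0.485 -0.068  0.   ]
slide [ 0.023  3.661 -0.033] rot [-0.001  0.012 -0.001] | from [ 0.485 -0.067  0.192] [-1.571  0.    -0.19 ] F [-0.908 -0.227  0.006] t 17.65 w 0.598 q [-0.2    0.332  2.017  0.     0.792 -0.01 ]
```

View pics/c7.png

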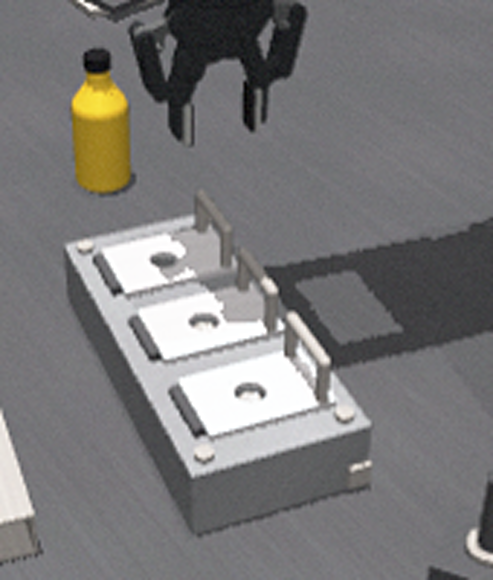

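View pics/t7.png

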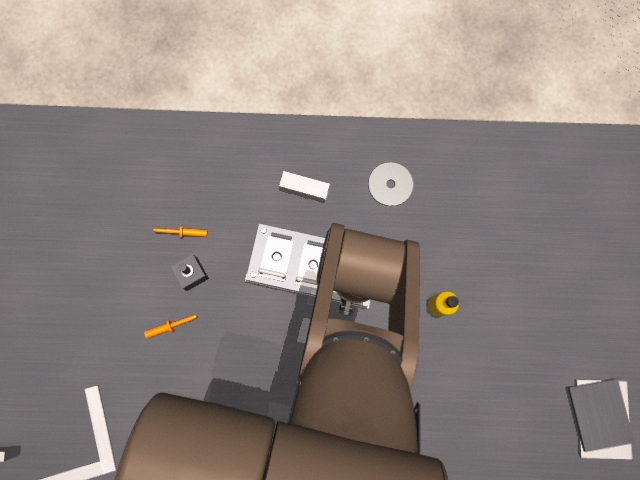

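```bash
python3 -m handwheel '[{"gripper":0.4,"slide":[0.02,0.6,-0.03],"rot":[0,0,0]},{"gripper":0.4,"slide":[0.02,1.5,-0.03],"rot":[0,0,0]},{"gripper":0.4,"slide":[0.02,2.4,-0.03],"rot":[0,0,0]},{"gripper":0.4,"slide":[0.02,3.2,-0.03],"rot":[0,0,0]},{"gripper":0.4,"slide":[0.02,3.65,-0.03],"rot":[0,0,0]},{"gripper":0.4,"slide":[0.02,3.65,-0.03],"rot":[0,0,0]},{"gripper":0.4,"slide":[0.02,3.65,-0.03],"rot":[0,0,0]}]'; python3 -c "
from g import *
p=save('scene','pics/s8.png')
cv2.imwrite('pics/c8.png',cv2.resize(p['image'][130:330,260:430,::-1],None,fx=2.9,fy=2.9,interpolation=cv2.INTER_CUBIC))
b=jig([-.045,-.09,0]);print(b);go([b[0],b[1],.0995],DN)"
```

```text
time: 18.35
tool_pos: [0.4852, -0.0688, 0.1005]
eef_rot: [-1.571, -0.0, -0.191]
wrist_force: [0.1, -0.9, -0.1]
grip_width: 0.602
[ 0.485 -0.068  0.   ]
slide [-0.021  0.054  0.029] rot [0.    0.008 0.007] | from [ 0.485 -0.069  0.101] [-1.571 -0.001 -0.191] F [-0.261 -0.411 -0.86 ] t 18.4 w 0.598 q [-0.203  0.48   2.09   0.     0.571 -0.012]
```

View pics/c8.png

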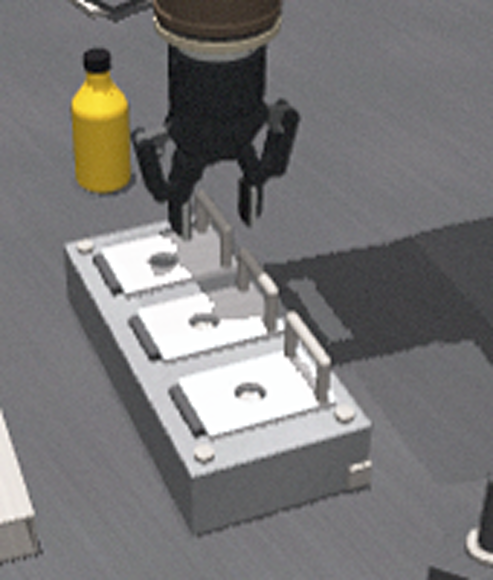

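Fingers straddle the cover0 bar between its posts. Closing now.

```bash
python3 -m handwheel '[{"gripper":0.6,"slide":[0,0.03,0],"rot":[0,0,0]},{"gripper":0.8,"slide":[0,0.03,0],"rot":[0,0,0]},{"gripper":1,"slide":[0,0.03,0],"rot":[0,0,0]},{"gripper":1,"slide":[0,0.03,0],"rot":[0,0,0]},{"gripper":1,"slide":[0,0.03,0],"rot":[0,0,0]},{"gripper":1,"slide":[0,0.03,0],"rot":[0,0,0]},{"gripper":1,"slide":[0,0.03,0],"rot":[0,0,0]}]' 50; python3 -c "
from g import *
b=jig([-.045,-.09,0]);go([b[0],b[1],.0995],DN)
s=env.observe(); h=jig([.05,-.09,.0605]); r=R.from_euler('z',-JY).apply(s['tool_pos']-h); print('rel hinge',r)
u,v=-r[0],r[2]
for d in range(0,50,5):
    t=np.radians(d); print(d,'slide x %.3f y %.3f rot %.3f'%((u-(u*np.cos(t)-v*np.sin(t)))/.025, -(u*np.sin(t)+v*np.cos(t)-v)/.025, d/8))"
```

```text
time: 19.1
tool_pos: [0.4857, -0.0694, 0.0998]
eef_rot: [-1.571, -0.002, -0.192]
wrist_force: [2.6, -0.6, 7.6]
grip_width: 0.099
slide [-0.035  0.013  0.045] rot [-0.     0.002  0.013] | from [ 0.486 -0.069  0.1  ] [-1.571 -0.002 -0.192] F [ 2.578 -0.57   7.569] t 19.1 w 0.099 q [-0.204  0.482  2.09   0.     0.568 -0.012]
rel hinge [-0.094 -0.001  0.039]
0 slide x 0.000 y -0.000 rot 0.000
5 slide x 0.151 y -0.322 rot 0.625
10 slide x 0.330 y -0.630 rot 1.250
15 slide x 0.535 y -0.921 rot 1.875
20 slide x 0.765 y -1.193 rot 2.500
25 slide x 1.017 y -1.444 rot 3.125
30 slide x 1.291 y -1.672 rot 3.750
35 slide x 1.583 y -1.875 rot 4.375
40 slide x 1.892 y -2.052 rot 5.000
45 slide x 2.215 y -2.202 rot 5.625
```

```bash
python3 -m handwheel '[{"gripper":1,"slide":[0.07,-0.16,0],"rot":[0,0,0.31]},{"gripper":1,"slide":[0.15,-0.32,0],"rot":[0,0,0.625]},{"gripper":1,"slide":[0.24,-0.48,0],"rot":[0,0,0.94]},{"gripper":1,"slide":[0.33,-0.63,0],"rot":[0,0,1.25]},{"gripper":1,"slide":[0.43,-0.78,0],"rot":[0,0,1.56]},{"gripper":1,"slide":[0.535,-0.92,0],"rot":[0,0,1.875]},{"gripper":1,"slide":[0.535,-0.92,0],"rot":[0,0,1.875]}]' 50; python3 -c "
from g import *
p=save('scene','pics/s9.png')
cv2.imwrite('pics/c9.png',cv2.resize(p['image'][130:330,260:430,::-1],None,fx=2.9,fy=2.9,interpolation=cv2.INTER_CUBIC))
go([.5,0,.0995],DN)
s=env.observe(); h=jig([.05,-.09,.0605]); r=R.from_euler('z',-JY).apply(s['tool_pos']-h); print('rel hinge',r,np.hypot(r[0],r[2]),np.degrees(np.arctan2(r[2],-r[0])-np.arctan2(.039,.094)))"
```

```text
time: 19.8
tool_pos: [0.4982, -0.0718, 0.1222]
eef_rot: [-1.571, 0.264, -0.192]
wrist_force: [-0.9, 0.5, -0.4]
grip_width: 0.099
slide [-0.217  0.986  2.835] rot [ 0.     0.003 -1.875] | from [ 0.498 -0.072  0.122] [-1.571  0.262 -0.192] F [ 1.189 -0.105 -3.526] t 19.85 w 0.093 q [-0.202  0.573  1.844 -0.003  0.986 -0.008]
rel hinge [-0.082 -0.001  0.061] 0.10218592729339268 14.405556314859918
```

View pics/c9.png

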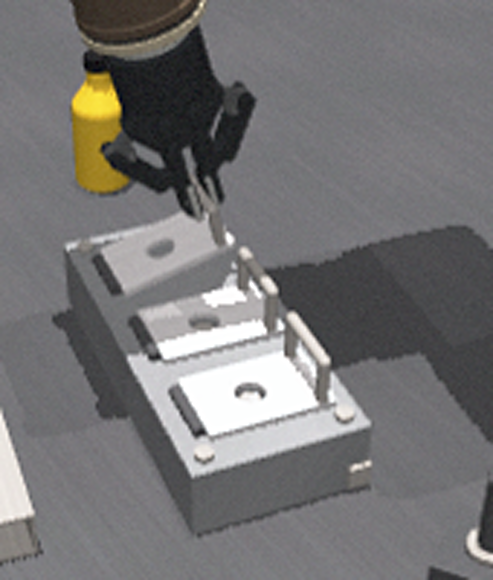

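```bash
python3 -m handwheel '[{"gripper":1,"slide":[0.07,-0.16,0],"rot":[0,0,0.31]},{"gripper":1,"slide":[0.15,-0.32,0],"rot":[0,0,0.625]},{"gripper":1,"slide":[0.24,-0.48,0],"rot":[0,0,0.94]},{"gripper":1,"slide":[0.33,-0.63,0],"rot":[0,0,1.25]},{"gripper":1,"slide":[0.43,-0.78,0],"rot":[0,0,1.56]},{"gripper":1,"slide":[0.535,-0.92,0],"rot":[0,0,1.875]},{"gripper":1,"slide":[0.535,-0.92,0],"rot":[0,0,1.875]}]' 50; python3 -m handwheel '[{"gripper":1,"slide":[0.07,-0.16,0],"rot":[0,0,0.31]},{"gripper":1,"slide":[0.15,-0.32,0],"rot":[0,0,0.625]},{"gripper":1,"slide":[0.24,-0.48,0],"rot":[0,0,0.94]},{"gripper":1,"slide":[0.33,-0.63,0],"rot":[0,0,1.25]},{"gripper":1,"slide":[0.43,-0.78,0],"rot":[0,0,1.56]},{"gripper":1,"slide":[0.535,-0.92,0],"rot":[0,0,1.875]},{"gripper":1,"slide":[0.535,-0.92,0],"rot":[0,0,1.875]},{"gripper":1,"slide":[0.535,-0.92,0],"rot":[0,0,1.875]}]' 50;python3 -c "
from g import *
p=save('scene','pics/s10.png')
cv2.imwrite('pics/c10.png',cv2.resize(p['image'][130:330,260:430,::-1],None,fx=2.9,fy=2.9,interpolation=cv2.INTER_CUBIC))
go([.5,0,.0995],DN)
s=env.observe(); h=jig([.05,-.09,.0605]); r=R.from_euler('z',-JY).apply(s['tool_pos']-h); print('rel hinge',r,np.hypot(r[0],r[2]),np.degrees(np.arctan2(r[2],-r[0])-np.arctan2(.039,.094)))"
```

```text
time: 20.55
tool_pos: [0.5158, -0.0753, 0.1407]
eef_rot: [-1.571, 0.526, -0.192]
wrist_force: [-4.9, -0.0, 3.8]
grip_width: 0.1
time: 21.35
tool_pos: [0.5379, -0.0795, 0.1544]
eef_rot: [-1.571, 0.787, -0.192]
wrist_force: [-4.9, 0.5, 8.1]
grip_width: 0.097
slide [0.076 3.038 2.835] rot [ 0.001  0.003 -5.633] | from [ 0.538 -0.08   0.154] [-1.571  0.787 -0.192] F [-4.146  0.729  6.42 ] t 21.4 w 0.094 q [-0.199  0.877  1.342 -0.005  1.71  -0.006]
rel hinge [-0.041 -0.001  0.094] 0.10248052164179354 43.95815379001206
```

View pics/c10.png

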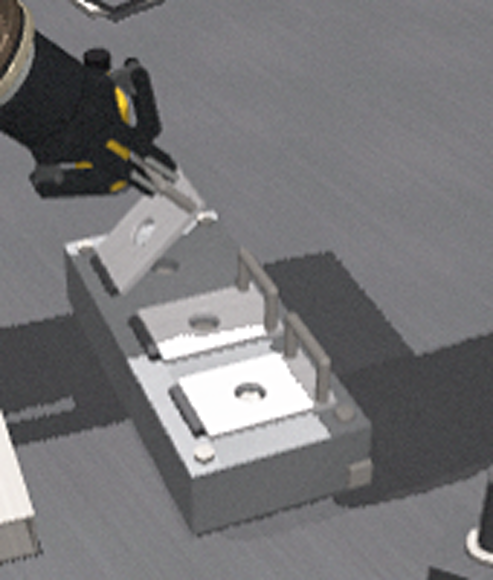

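```bash
python3 -m handwheel '[{"gripper":1,"slide":[0,0,0],"rot":[0,0,0]},{"gripper":1,"slide":[0,0,0],"rot":[0,0,0]},{"gripper":1,"slide":[0,0,0],"rot":[0,0,0]}]' 50;python3 -c "
from g import *
save('scene','pics/s11.png');save('top','pics/t11.png')"
```

```text
time: 21.7
tool_pos: [0.538, -0.0796, 0.1545]
eef_rot: [-1.571, 0.786, -0.192]
wrist_force: [-2.9, 1.9, 6.7]
grip_width: 0.095
```

View pics/s11.png

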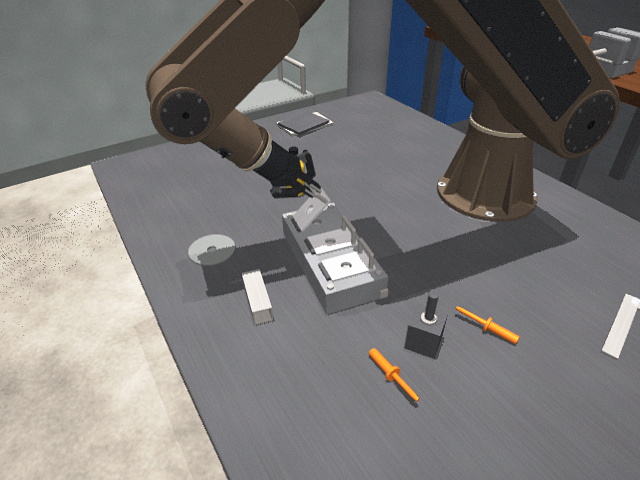

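View pics/t11.png

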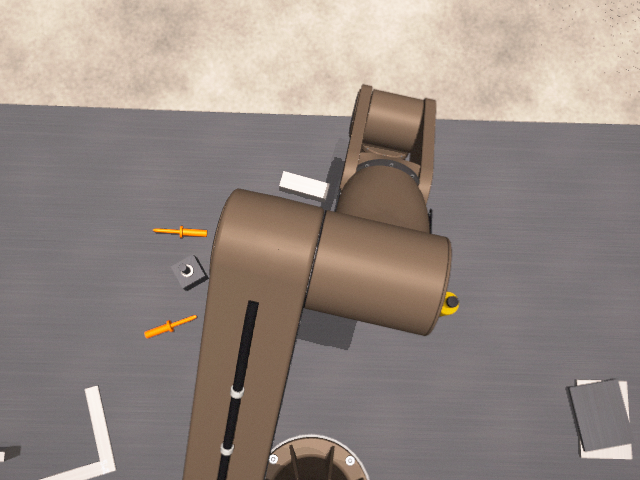

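Final view: cover 0 is held open, covers 1 and 2 are shut, and the pin sits in its stand at (430,308), as at the start. The oil bottle, tube and disc are where they were, and the two orange decoys lie at rest on the table.

```bash
python3 -c "
from plant import env
print(env.close_job())"
```

```text
the job is handed in; nothing more can be done
None
```

The job is done and handed in at about 22 s, but the two orange look-alike pins ended up lying on the table instead of standing.

- **Finding the loose bolt:** I pressed bolt2 to 14 N and bolt1 to 24 N, and both were solid. Bolt0 sank 8 mm to its stop, which held at 20 N, so bolt0 was the loose one.
- **Pin:** it is back upright in its stand. Its collar is seated at the same height it was gripped at (TCP z 0.1014 against 0.1015), and the last picture shows it home.
- **Cover:** I gripped cover 0's handle and lifted it to about 44–45 degrees. The tool angle is 45.0 and the position about the hinge gives 44. It is still held with a 50 N grip.
- **Other items:** covers 1 and 2 are shut. The oil bottle, tube and disc look unmoved, though in the last pictures the arm partly hid the bottle from above and fully hid the disc from above and the bottle from the side.
- **Orange pins:** both were standing free on their tips and toppled between t≈4.7 and 5.5 s. The arm was above them and moving away, and no contact showed in the wrist force, so I think they fell on their own. I can't rule out some other cause. I did not touch them and left them where they fell.

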